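# Unload the racing car and send it down the slide

## Robot

A 7-joint arm with a two-finger parallel gripper is mounted at the origin on the work surface. World frame = base frame: x ahead of the robot, y to its left, z up, the work surface at z = 0. Lengths are in m, angles in rad, forces in N, time in s.
With the tool pointing down it reaches from about 0.4 to 0.85 m from the base axis. Payload 10.4 kg.
Tool frame: the origin (TCP) lies on the centre line of the jaws, within the pads' length; the fingertips stand 19 mm ahead of it and the grasp point (between the pads) is the TCP; z points along the fingers, y is the line along which they close (so a half turn about z gives the same grasp; the last joint's range is limited). The gripper opens to 85 mm and grips with 20 to 120 N. Pads are 22 mm wide; open, the fingers measure 114 mm over their backs; the gripper's body (76 mm by 85 mm) begins 54 mm behind the grasp point. The pads swing forward as they close: fully open they stand 13 mm farther back than shut.
Start: joints at [1.091, 0.332, -0.065, 1.46, 0.022, 1.35, -0.088], TCP at [0.276, -0.561, 0.25] pointing down, gripper open.
Joint ranges: [-2.6, 2.6], [-0.5, 2.12], [-1.47, 1.34], [0.16, 2.42], [-1.27, 4.41], [0.06, 2.06], [-2.6, 2.6]. Speed limits (rad/s): [2.22, 2.22, 2.79, 2.79, 3.14, 3.14, 3.14].

## Interface

Orientations are given as a rotation vector (axis times angle).
In Python, from rig import sensors, cams, bot gives the robot as it stands. The module is installed in compiled form; this text tells all that it offers.
- The arm moves only by the tool play_rows, never from a script. Its argument "series" is a list of rows, each a list of 2 entries, a list of its own where there are three numbers: the shift along the tool's x, y, z in units of 30 mm (1.0 is 30 mm), then the turn, a rotation vector about the tool's x, y, z in units of 6 degrees (1.0 is 6 degrees). A call has 1 to 8 rows; each row shifts and turns the commanded pose from where the row before left it, along the tool's axes as they then stand; what a row does not reach is not made up. A row lasts 1/12 s, in which the tool goes at most 41.7 mm and 7.16 degrees, less where a joint would pass 70% of its speed; a pose out of reach is approached as far as the arm can. A call is refused whole if a number of a shift passes 1 or a number of a turn 1, either way. A call with a gripper value outside its range is refused whole. "fingers" is the closure in counts, from 0 (fully open) to 255 (shut), set as the call begins (left out, the last holds). The fingers move at their own pace and stop on an object; "squeeze" is the grip in N (left out, the last holds). Time passes only in rows, so rows that do not move let the fingers close. It gives the time, the measured TCP pose, the force, the opening and the grip force at its end, in the units of the state.
- sensors.get_state(): the state, without advancing time (a new reading comes with each control period).
- cams.read_camera(name): name is "scene" or "top" or "wrist"; returns a dict with "frame" (384x512x3 uint8, red, green, blue), "fx", "fy", "cx", "cy" (pixels), "k1" (the pictures are not rectified: a ray, as slopes to the right and down, at radius r is drawn at 1 + k1 r^2 times it, then the intrinsics apply), "R" (3x3) and "t" (3): a world point X has camera coordinates R X + t. Camera axes: x right, y down, z forward; pixel columns grow to the right and rows downward; lengths in m; the calibration is good to about 2 mm. A picture is of the moment at which its call begins. There is no depth.
- bot.close_job(): hands the job in; it is judged then, once.
The state is a dict: "time_s": time; "q": joint angles; "qvel": joint speeds; "effort": joint torques, N m; "eef_pos": TCP position; "ee_rot": TCP orientation; "wrist_force": force on the tool from outside, world axes, zero at the start; "moment": the same for the moment, N m; "gripper_width": opening from 0.0 (shut) to 1.0 (fully open); "grasp_force": force on a finger pad.
Only numpy, scipy, OpenCV 4.12 (cv2) and the standard library are available. Lean on these libraries where they do the work, as an engineer would, in place of code of your own. Each camera call takes 0.05 s, during which the arm holds its last target. There are 200 camera calls.

## Task

Pull the chrome racing car up off the transporter lorry's rail, where a sprung catch holds it nose up, and set it down on its wheels on the black rubber mat, letting go of it there. Then take it again across its body, put it with all its wheels on the aluminium slide, near the upper end, nose pointing down the slope, and let go so that it runs down by itself onto the track and comes to rest at the orange bumper. Do not throw or drop the car, and leave the pit crew figure, the red tin and the spare tyre where they stand.

Things in the scene. Friction and masses are not known exactly. Their poses are not given: they have to be found in the camera images.
- car_mid (a point): Chrome racing car with red stripe, about 113 g, free-rolling wheels; this is its centre. Own axes: z to the nose, x to the roof, y sideways. Starts nose up on the lorry's rail, underside towards the lorry's -x. Flat hull sides 46 mm apart in y, x -12 to +8 mm, z -52 to +52 mm (front 22 mm: only x -12 to +2). Cabin 34 mm wide up to x +18, z -37 to +9. On its wheels this point is 20 mm up.
- car_rear (a point): Middle of the car's rear axle, at the car's x -8, z -40 mm; axes as the car's. All wheels radius 12 mm, within 21 mm of the middle; front axle at z +34. From the tail (z -52) two black prongs, 30 mm wide, straddle the rail: the lower at x -11.5 to -8 mm reaches z -64, the upper at x +8 to +11.5 reaches z -70 and has a ridge out to x +18.
- lorry: Yellow transporter lorry, fixed, 210 mm long (its y, -85 to +125 mm), 76 mm wide, origin on the table below the rail's centre, z up. Bed top 40 mm up. Cab at y +80 to +125, 102 mm high. An aluminium rail, 14 mm wide in x, 150 mm long in y, top 62 mm up, runs along x = 0; the car's tail stands on it within 30 mm of y = 0.
- rail_mid (a point): Middle of the rail's top on the lorry; axes as the lorry's. Behind the rail (+x) a sprung red strip with a brass roller bears over a ridge on the car's tail. The car comes off by pulling straight up with about 5 to 12 N; it is past the catch after 15 mm and clear of the rail after 30 mm.
- mat: Black rubber mat with white edge lines, fixed, 200 mm (its x) by 160 mm (its y), 3 mm thick, origin at its centre on the table.
- ramp: Loading ramp, fixed; origin on the table, x points up the slope, y across, z up. Flat green track x -205 to -20 mm, top 12 mm up; orange bumper block on its end, 34 mm high, face at x -170. From x -20 (12 mm up) the aluminium slide rises at 16 degrees to x +190 (72 mm up). Track and slide have kerbs 5 mm high along both sides, 56 mm clear between, 64 mm over their backs.
- slide_top (a point): Middle of the upper edge of the slide's surface, at the ramp's x +190 mm, 72 mm up; axes as the ramp's.
- figure: Bystander: tin pit crew figure, 66 mm tall, on a blue round base 40 mm across; origin under its base.
- tin: Bystander: red tin, 44 mm across, 55 mm tall; origin under its base.
- tyre: Bystander: black spare tyre lying flat, 44 mm across, 18 mm tall; origin under its centre.
Things that resemble listed ones, but are neither listed nor needed, are in the scene too. Of the things like the part that bears car_mid, leave any that is blue; of the rest the larger one is meant.

How it is judged:
On the way, in this order (a step that is already met when the one before it is completed fails the run):
1. the car is pulled up off the rail, clear of the catch (z of car_mid in the frame of lorry above 0.15 m), for 0.1 s.
2. the car stands on its wheels on the mat, let go and at rest (angle between car_mid's own x axis and vertical below 0.12 rad and x of car_mid in the frame of mat between -0.1 and 0.1 m and y of car_mid in the frame of mat between -0.08 and 0.08 m and contact force between car and mat above 0.2 N and contact force between car and the fingers below 0.05 N and linear speed of car below 0.03 m/s), for 0.2 s.
3. the car is let go with its wheels on the upper part of the slide, nose down the slope (x of car_mid in the frame of ramp between 0.06 and 0.19 m and y of car_mid in the frame of ramp between -0.02 and 0.02 m and angle between car_mid's own x axis and vertical below 0.45 rad and z of slide_top in the frame of car_mid below 0 m and contact force between car and ramp above 0.1 N and contact force between car and the fingers below 0.05 N), for 0.04 s.
At the end, for the whole second after the job is handed in: The car is at rest on its wheels on the flat track between the kerbs, nose towards the orange bumper and within about 28 mm of it, wholly off the slide; figure, tin and tyre within 30 mm of where they stood and upright (x of car_mid in the frame of ramp between -0.14 and -0.09 m and y of car_mid in the frame of ramp between -0.02 and 0.02 m and z of car_mid in the frame of ramp below 0.042 m and angle between car_mid's own x axis and vertical below 0.1 rad and z of slide_top in the frame of car_mid below 0 m and linear speed of car below 0.02 m/s); the robot touches nothing.
It fails at once if a bystander (figure, tin or tyre) is pushed more than 30 mm or knocked over (distance of any of figure, tin, tyre from where it was at the start of the episode above 0.03 m or angle between any of figure, tin's own z axis and vertical above 0.5 rad).
It fails at once if the car is thrown or dropped (faster than 1.5 m/s) (linear speed of car above 1.5 m/s).
It also fails if it takes over 61 s, if anything falls off the work surface, if the arm or the gripper's body presses on something with over 40 N, if the wrist force passes 120 N, or if a joint passes its speed limit or range.

## Working session

There is one attempt and no reset: what is moved stays moved. The work goes in short steps, Python scripts to look and compute and a tool call to move; the robot and the scene stay as the last step left them, time stands still between calls to the robot, and variables do not carry over. Pictures are saved under pics/ and viewed, at most 10 in all, crops included, and the job is handed in when it is done.

Besides the shell and the picture viewer there is one more tool, called after ">>>" as name(argument=value, ...), one argument or row to a line, values as JSON. play_rows: Moves the arm, as the interface text tells. Its arguments: {"type":"object","properties":{"series":{"type":"array"},"fingers":{"type":"number"},"squeeze":{"type":"number"}},"required":["series"]}

```bash
mkdir -p pics; cat > h.py <<'E'
import numpy as np, cv2, pickle
from rig import sensors, cams, bot
def shot(n,f):
    c=cams.read_camera(n); pickle.dump(c,open(f'pics/{f}.pkl','wb'))
    cv2.imwrite(f'pics/{f}.png',c['frame'][:,:,::-1]); return c
def load(f): return pickle.load(open(f'pics/{f}.pkl','rb'))
def ray(c,u,v):
    K=np.array([[c['fx'],0,c['cx']],[0,c['fy'],c['cy']],[0,0,1.]])
    p=cv2.undistortPoints(np.array([[[u,v]]],float),K,np.array([c['k1'],0,0,0.]))[0,0]
    R=np.array(c['R']);d=R.T@np.array([p[0],p[1],1]);return -R.T@np.array(c['t']),d/np.linalg.norm(d)
def onz(c,u,v,z):
    o,d=ray(c,u,v);return o+d*(z-o[2])/d[2]
def proj(c,X):
    X=np.asarray(X,float).reshape(-1,3);p=X@np.array(c['R']).T+np.array(c['t']);s=p[:,:2]/p[:,2:]
    s=s*(1+c['k1']*(s**2).sum(1,keepdims=True));return s*[c['fx'],c['fy']]+[c['cx'],c['cy']]
def tri(a,pa,b,pb):
    o,d=ray(a,*pa);q,e=ray(b,*pb)
    s=np.linalg.lstsq(np.c_[d,-e],q-o,rcond=None)[0];A=o+s[0]*d;B=q+s[1]*e
    return (A+B)/2,np.linalg.norm(A-B)
E
python3 - <<'E'
from h import *
a=shot('scene','s0');b=shot('top','t0')
for c in(a,b): print(c['fx'],c['k1'],-np.array(c['R']).T@c['t'])
im=np.vstack([a['frame'],b['frame']])[:,:,::-1]
cv2.imwrite('pics/s0b.png',cv2.resize(a['frame'][:,:,::-1],(800,600)));cv2.imwrite('pics/t0b.png',cv2.resize(b['frame'][:,:,::-1],(800,600)))
print(sensors.get_state())
E
```

```text
411.2686664828465 -0.042381728699877164 [0.9858947  0.10448202 0.87798748]
380.2968642192994 0.04043043265628347 [ 0.40708711 -0.0204712   0.85315975]
{'time_s': 0.1, 'q': array([ 1.09138561,  0.33278114, -0.06473456,  1.4608355 ,  0.02158443,
        1.34986046, -0.08849505]), 'qvel': array([-0.00033636, -0.00116358,  0.00042999, -0.00025753,  0.00116024,
       -0.00102042,  0.00138306]), 'effort': array([ 4.54302590e-04, -6.26744485e+01,  4.83982405e-02, -3.92433429e+01,
        1.63887808e-02,  6.85516570e-03, -2.38794252e-05]), 'eef_pos': array([ 0.27557424, -0.56064276,  0.24962317]), 'ee_rot': array([-3.05885959e+00, -7.11153749e-01,  4.61934943e-04]), 'wrist_force': array([-0.53045374, -0.11859597, -0.46192779]), 'moment': array([-0.0233334 , -0.00523067, -0.0081148 ]), 'grasp_force': 0.0, 'gripper_width': 1.0007921930003807}
```

View pics/s0b.png

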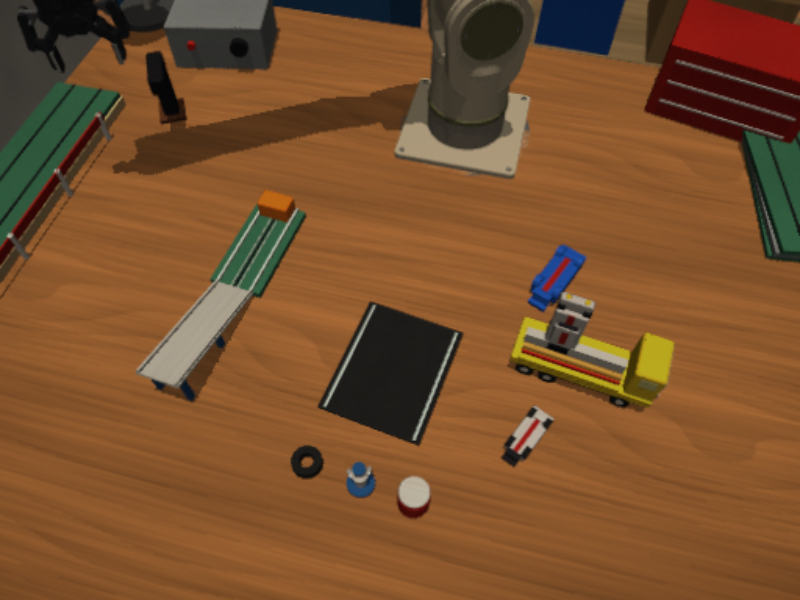

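View pics/t0b.png

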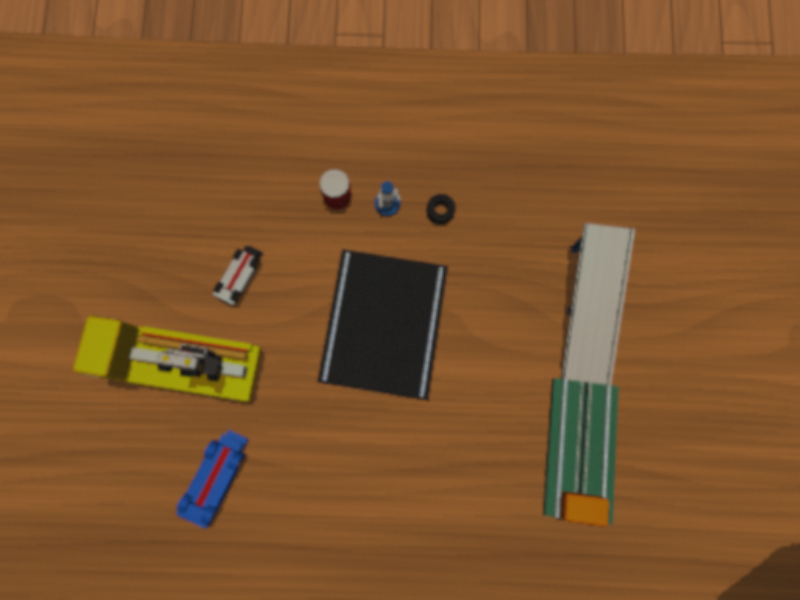

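The target is the chrome car standing on the lorry (scene ≈(570,320), top ≈(205,362)). The small white car and the blue car are decoys. The ramp is on the right in the top view, with the slide's upper edge at (586–634, 226) and the bumper at (586,508). The mat centre is at (384,325).

```bash
python3 - <<'E'
from h import *
b=load('t0');a=load('s0')
def blob(c,lo,hi,roi):
    h=cv2.cvtColor(c['frame'],cv2.COLOR_RGB2HSV);m=cv2.inRange(h,lo,hi)
    x0,y0,x1,y1=[int(v*.64) for v in roi];k=np.zeros_like(m);k[y0:y1,x0:x1]=m[y0:y1,x0:x1]
    cs=cv2.findContours(k,0,2)[0];return max(cs,key=cv2.contourArea)
def quad(c,cn,z,n):
    bx=cv2.boxPoints(cv2.minAreaRect(cn));P=np.array([onz(c,u,v,z) for u,v in bx])
    print(n,P.mean(0).round(4),'sides',[np.linalg.norm(P[i]-P[(i+1)%4]).round(3) for i in range(4)],'dir',[np.degrees(np.arctan2(*(P[(i+1)%4]-P[i])[[1,0]])).round(1) for i in range(2)])
quad(b,blob(b,(0,0,0),(179,255,45),(310,240,460,410)),.003,'mat')
quad(b,blob(b,(22,150,90),(35,255,255),(60,310,270,410)),.04,'lorry(bed z)')
quad(b,blob(b,(22,150,90),(35,255,255),(60,310,126,380)),.102,'cab')
quad(b,blob(b,(8,200,120),(20,255,255),(550,480,620,530)),.034,'bumper')
quad(b,blob(b,(60,60,30),(95,255,255),(540,370,630,530)),.014,'track')
s=.64
for n,p,z in [('slTL',(586,224),.075),('slTR',(634,229),.075),('slBL',(562,380),.015),('slBR',(614,384),.015),('trBL',(545,515),.012),('trBR',(613,523),.012),
 ('railL',(131,355),.062),('railR',(245,371),.062),('tin',(335,184),.055),('fig',(387,206),.0),('tyre',(441,209),.018),('bedTR',(260,346),.04),('bedBR',(251,402),.04),('cabTL',(88,318),.102),('cabBL',(75,372),.102),('cabTR',(123,320),.102),('cabBR',(112,376),.102)]:
    print(n,onz(b,p[0]*s,p[1]*s,z).round(4))
print('scene slT',onz(a,138*s,370*s,.075),onz(a,180*s,386*s,.075))
# upscaled crops of lorry in both
A=cv2.resize(a['frame'][175:270,310:440,::-1],(650,475),interpolation=cv2.INTER_CUBIC)
B=cv2.resize(b['frame'][195:265,45:175,::-1],(0,0),fx=5,fy=5,interpolation=cv2.INTER_CUBIC)[:,:650]
cv2.imwrite('pics/crop.png',cv2.resize(np.vstack([A,B]),(0,0),fx=.7,fy=.7))
E
```

```text
mat [ 0.5521 -0.0049  0.003 ] sides [np.float64(0.195), np.float64(0.136), np.float64(0.195), np.float64(0.13)] dir [np.float64(-6.5), np.float64(-98.0)]
lorry(bed z) [0.4822 0.2513 0.04  ] sides [np.float64(0.08), np.float64(0.176), np.float64(0.079), np.float64(0.173)] dir [np.float64(-2.3), np.float64(-97.7)]
cab [0.4953 0.3515 0.102 ] sides [np.float64(0.075), np.float64(0.045), np.float64(0.075), np.float64(0.045)] dir [np.float64(-7.7), np.float64(-104.1)]
bumper [ 0.3074 -0.2788  0.034 ] sides [np.float64(0.035), np.float64(0.057), np.float64(0.035), np.float64(0.056)] dir [np.float64(-9.9), np.float64(-95.2)]
track [ 0.3987 -0.3019  0.014 ] sides [np.float64(0.147), np.float64(0.02), np.float64(0.147), np.float64(0.019)] dir [np.float64(-5.1), np.float64(-90.8)]
slTL [ 0.6847 -0.2797  0.075 ]
slTR [ 0.6793 -0.3444  0.075 ]
slBL [ 0.476  -0.2585  0.015 ]
slBR [ 0.4728 -0.3304  0.015 ]
trBL [ 0.2958 -0.231   0.012 ]
trBR [ 0.2892 -0.3208  0.012 ]
railL [0.4882 0.3253 0.062 ]
railR [0.4712 0.174  0.062 ]
tin [0.741  0.0688 0.055 ]
fig [ 0.7312 -0.0054  0.    ]
tyre [ 0.7222 -0.0857  0.018 ]
bedTR [0.5077 0.1617 0.04  ]
bedBR [0.4317 0.168  0.04  ]
cabTL [0.5295 0.367  0.102 ]
cabBL [0.4611 0.3737 0.102 ]
cabTR [0.5282 0.3231 0.102 ]
cabBR [0.4573 0.3279 0.102 ]
scene slT [ 0.67831129 -0.33959269  0.075     ] [ 0.6864245  -0.27192745  0.075     ]
```

View pics/crop.png

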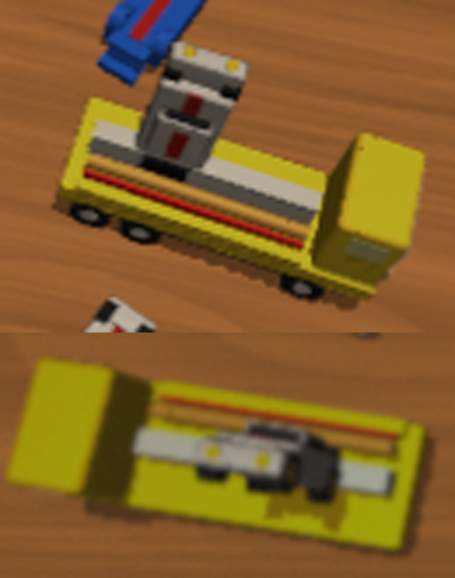

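Crop: the headlights (nose, pointing up) are at top ≈(106,229),(120,232) and scene ≈(377,193),(364,189) in native px. I'll triangulate them.

```bash
python3 - <<'E'
from h import *
b=load('t0');a=load('s0')
L=tri(b,(105.9,229.3),a,(376.6,193.3));R=tri(b,(119.9,231.6),a,(364.3,188.7))
print(L,R)
M=np.array([.4797,.2497,0]);y=np.radians(-6.5);X=np.array([np.cos(y),np.sin(y),0]);Y=np.array([-np.sin(y),np.cos(y),0])
c=(L[0]+R[0])/2;print('car nose in lorry',(c-M)@X,(c-M)@Y,c[2],np.degrees(np.arctan2(*(L[0]-R[0])[[1,0]])))
print(proj(a,[[.4797,.2497,.062]])*1/.64)
from scipy.spatial.transform import Rotation as T
s=sensors.get_state();print(T.from_rotvec(s['ee_rot']).as_matrix().round(3))
E
```

```text
(array([0.47446885, 0.24283619, 0.16562558]), np.float64(0.004382824310564322)) (array([0.47083566, 0.21652911, 0.16791239]), np.float64(0.0040111411971488565))
car nose in lorry -0.0047364146096847935 -0.020686500834179666 0.1667689851707261 82.13678637573749
[[572.90220959 344.78828203]]
[[ 0.897  0.441 -0.001]
 [ 0.441 -0.897  0.001]
 [-0.    -0.001 -1.   ]]
```

>>> play_rows(
  series=[
    [[0.9,-0.9,0],[0,0,0]],
    [[0.9,-0.9,0],[0,0,0]],
    [[0.9,-0.9,0],[0,0,0]],
    [[0.9,-0.9,0],[0,0,0]],
    [[0.9,-0.9,0],[0,0,0]],
    [[0.9,-0.9,0],[0,0,0]],
    [[0.9,-0.9,0],[0,0,0]],
    [[0.9,-0.9,0],[0,0,0]],
  ],
  fingers=0,
  squeeze=60,
)

```text
time_s: 0.77
eef_pos: [0.3743, -0.2699, 0.2501]
ee_rot: [3.06, 0.711, -0.001]
wrist_force: [-0.3, 0.1, -0.1]
gripper_width: 1.001
grasp_force: 0.0
```

>>> play_rows(
  series=[
    [[0.9,-0.9,0],[0,0,0]],
    [[0.9,-0.9,0],[0,0,0]],
    [[0.9,-0.9,0],[0,0,0]],
    [[0.9,-0.9,0],[0,0,0]],
    [[0.9,-0.9,0],[0,0,0]],
    [[0.9,-0.9,0],[0,0,0]],
    [[0.9,-0.9,0],[0,0,0]],
    [[0.9,-0.9,0],[0,0,0]],
  ],
)

```text
time_s: 1.43
eef_pos: [0.4729, 0.0191, 0.2503]
ee_rot: [3.06, 0.711, 0.0]
wrist_force: [1.2, -1.2, -0.4]
gripper_width: 0.999
grasp_force: 0.0
```

>>> play_rows(
  series=[
    [[0.9,-0.9,0],[0,0,0]],
    [[0.9,-0.9,0],[0,0,0]],
    [[0.9,-0.9,0],[0,0,0]],
    [[0.9,-0.9,0],[0,0,0]],
    [[0.9,-0.9,0],[0,0,0]],
    [[0.9,-0.9,0],[0,0,0]],
    [[0,0,0],[0,0,0.9]],
    [[0,0,0],[0,0,0.9]],
  ],
)

```text
time_s: 2.1
eef_pos: [0.5461, 0.2371, 0.2491]
ee_rot: [-3.112, -0.42, 0.004]
wrist_force: [0.5, -1.2, -0.4]
gripper_width: 0.999
grasp_force: 0.0
```

>>> play_rows(
  series=[
    [[0,0,0],[0,0,0.9]],
    [[0,0,0],[0,0,0.9]],
    [[0,0,0],[0,0,0.9]],
    [[0,0,0],[0,0,0.9]],
    [[0,0,0],[0,-0.9,0.15]],
    [[0,0,0],[0,-0.9,0]],
    [[0,0,0],[0,-0.9,0]],
    [[0,0,0],[0,-0.9,0]],
  ],
)

```text
time_s: 2.77
eef_pos: [0.5469, 0.2339, 0.2505]
ee_rot: [-3.057, 0.191, 0.589]
wrist_force: [0.0, -0.2, -0.6]
gripper_width: 1.0
grasp_force: 0.0
```

>>> play_rows(
  series=[
    [[0,0,0],[0,-0.98,0]],
    [[0,0,0],[0,-0.98,0]],
    [[0,0,0],[0,-0.98,0]],
    [[0,0,0],[0,-0.98,0]],
    [[0,0,0],[0,0,0]],
    [[0,0,0],[0,0,0]],
  ],
)

```text
time_s: 3.27
eef_pos: [0.5446, 0.2334, 0.2466]
ee_rot: [-2.856, 0.182, 1.184]
wrist_force: [0.0, 0.6, 1.4]
gripper_width: 1.001
grasp_force: 0.0
```

```bash
cat >> h.py <<'E'
from scipy.spatial.transform import Rotation as T
def rel(P,yaw=None,tilt=0):
    """shift (units 30mm, current tool axes) to P; turn (units 6deg) to tool x heading yaw deg, then tilt about tool y"""
    s=sensors.get_state();R=T.from_rotvec(s['ee_rot'])
    print('pos',s['eef_pos'].round(4),'shift',(R.inv().apply(np.array(P)-s['eef_pos'])/.03).round(2))
    if yaw is not None:
        G=T.from_euler('z',yaw,degrees=True)*T.from_euler('x',180,degrees=True)*T.from_euler('y',tilt,degrees=True)
        print('turn',((R.inv()*G).as_rotvec(degrees=True)/6).round(2),'q',s['q'].round(2))
E
python3 - <<'E'
from h import *
w=shot('wrist','w0');rel([.480,.2285,.129],-7,-45)
cv2.imwrite('pics/w0b.png',w['frame'][:,:,::-1])
b=load('t0')
M=np.array([.4773,.2288,0]);y=np.radians(-7);X=np.array([np.cos(y),np.sin(y),0]);Y=np.array([-np.sin(y),np.cos(y),0])
for x,yy,z in[(-12,23,166),(-12,-23,166),(2,23,166),(2,-23,166),(8,23,144),(8,-23,144),(-5,13,166),(-5,-13,166)]: print((x,yy,z),proj(w,M+X*x/1e3+Y*yy/1e3+[0,0,z/1e3])[0].round())
E
```

```text
pos [0.5439 0.2343 0.2487] shift [1.34 0.45 4.3 ]
turn [-0.   -0.01 -0.02] q [-0.08  0.83 -0.49  0.96 -0.11  2.06 -2.26]
(-12, 23, 166) [243. 194.]
(-12, -23, 166) [304. 194.]
(2, 23, 166) [242. 185.]
(2, -23, 166) [307. 185.]
(8, 23, 144) [242. 155.]
(8, -23, 144) [306. 154.]
(-5, 13, 166) [256. 190.]
(-5, -13, 166) [292. 190.]
```

View pics/w0b.png

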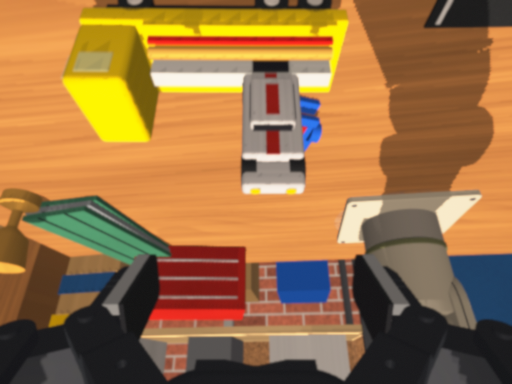

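The wrist view shows the nose edge at x 242–304, y 194. That matches my prediction, so I'm approaching.

>>> play_rows(
  series=[
    [[0.67,0.22,0.4],[0,0,0]],
    [[0.67,0.22,0.4],[0,0,0]],
    [[0,0,0.8],[0,0,0]],
    [[0,0,0.8],[0,0,0]],
    [[0,0,0.7],[0,0,0]],
    [[0,0,0.5],[0,0,0]],
    [[0,0,0.3],[0,0,0]],
    [[0,0,0],[0,0,0]],
  ],
)

```text
time_s: 3.98
eef_pos: [0.4873, 0.2288, 0.1384]
ee_rot: [-2.854, 0.174, 1.181]
wrist_force: [0.2, -0.9, 0.9]
gripper_width: 1.0
grasp_force: 0.0
```

```bash
python3 - <<'E'
from h import *
rel([.480,.2285,.129],-7,-45)
w=shot('wrist','w1');cv2.imwrite('pics/w1b.png',w['frame'][:,:,::-1])
print(sensors.get_state()['wrist_force'])
E
```

```text
pos [0.4873 0.2288 0.1384] shift [0.05 0.04 0.39]
turn [-0.01 -0.01  0.01] q [-0.03  0.8  -0.5   1.27 -0.09  1.8  -2.19]
[ 0.30190254  0.27060429 -0.65216241]
```

View pics/w1b.png

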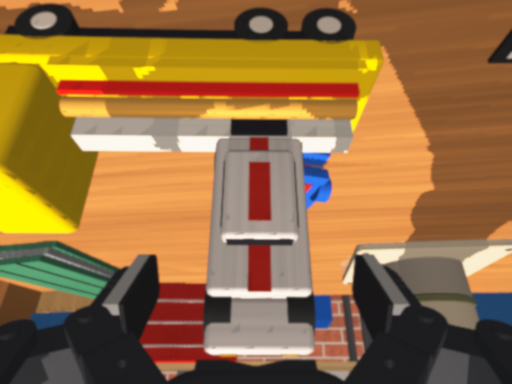

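The car is centred between the jaws (car ≈259, jaws ≈257). I'll advance and close.

>>> play_rows(
  series=[
    [[0.05,0.04,0.39],[0,0,0]],
    [[0,0,0],[0,0,0]],
  ],
)

```text
time_s: 4.2
eef_pos: [0.4817, 0.2278, 0.1284]
ee_rot: [-2.854, 0.178, 1.179]
wrist_force: [0.2, 0.2, -0.0]
gripper_width: 0.999
grasp_force: 0.0
```

>>> play_rows(
  series=[
    [[0,0,0],[0,0,0]],
    [[0,0,0],[0,0,0]],
    [[0,0,0],[0,0,0]],
    [[0,0,0],[0,0,0]],
    [[0,0,0],[0,0,0]],
    [[0,0,0],[0,0,0]],
    [[0,0,0],[0,0,0]],
    [[0,0,0],[0,0,0]],
  ],
  fingers=255,
  squeeze=60,
)

```text
time_s: 4.87
eef_pos: [0.4823, 0.228, 0.1287]
ee_rot: [-2.853, 0.179, 1.179]
wrist_force: [2.3, -0.9, 6.5]
gripper_width: 0.526
grasp_force: 62.0
```

>>> play_rows(
  series=[
    [[-0.1,0,-0.1],[0,0,0]],
    [[-0.1,0,-0.1],[0,0,0]],
    [[-0.15,0,-0.15],[0,0,0]],
    [[-0.2,0,-0.2],[0,0,0]],
    [[-0.25,0,-0.25],[0,0,0]],
    [[-0.3,0,-0.3],[0,0,0]],
    [[-0.4,0,-0.4],[0,0,0]],
    [[-0.4,0,-0.4],[0,0,0]],
  ],
)

```text
time_s: 5.53
eef_pos: [0.4817, 0.2277, 0.2103]
ee_rot: [-2.853, 0.179, 1.18]
wrist_force: [0.4, 1.0, -1.5]
gripper_width: 0.524
grasp_force: 62.1
```

>>> play_rows(
  series=[
    [[-0.5,0,-0.5],[0,0,0]],
    [[-0.5,0,-0.5],[0,0,0]],
    [[-0.5,0,-0.5],[0,0,0]],
    [[-0.4,0,-0.4],[0,0,0]],
    [[0,0,0],[0,0,0]],
    [[0,0,0],[0,0,0]],
  ],
)

```text
time_s: 6.03
eef_pos: [0.4819, 0.2279, 0.2905]
ee_rot: [-2.854, 0.179, 1.177]
wrist_force: [0.1, -0.5, -2.2]
gripper_width: 0.521
grasp_force: 62.1
```

```bash
python3 - <<'E'
from h import *
w=shot('wrist','w2');s=shot('scene','s2')
cv2.imwrite('pics/w2b.png',np.hstack([w['frame'],s['frame'][80:,:][:304]if 0 else s['frame']])[:,200:824,::-1])
print(sensors.get_state()['wrist_force'])
rel([.552,-.005,.26],-7,-45)
E
```

```text
[ 0.02983021  0.0346895  -1.88438405]
pos [0.4816 0.2275 0.2887] shift [ 3.01  7.39 -1.66]
turn [-0.03 -0.   -0.02] q [-0.02  0.67 -0.52  1.16 -0.17  2.02 -2.28]
```

View pics/w2b.png

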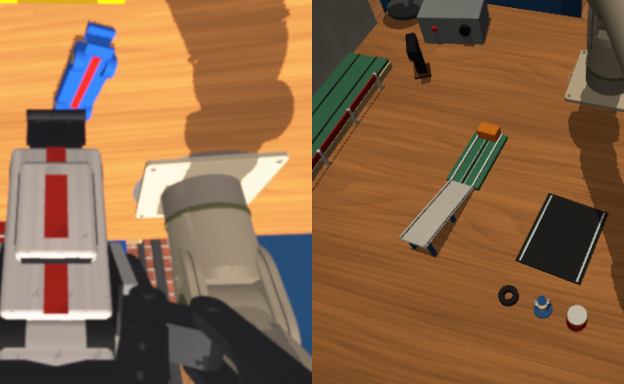

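Car is held, hanging with the same orientation in the jaws. Next I move over the mat and pitch by 90°.

>>> play_rows(
  series=[
    [[0.2,0.5,-0.2],[0,0,0]],
    [[0.2,0.9,-0.2],[0,0,0]],
    [[0.2,0.95,-0.2],[0,0,0]],
    [[0.2,0.95,-0.2],[0,0,0]],
    [[0.2,0.95,-0.2],[0,0,0]],
    [[0.2,0.95,-0.2],[0,0,0]],
    [[0.2,0.95,-0.2],[0,0,0]],
    [[0.2,0.9,-0.2],[0,0,0]],
  ],
)

```text
time_s: 6.8
eef_pos: [0.5065, 0.0102, 0.2678]
ee_rot: [-2.859, 0.189, 1.14]
wrist_force: [0.7, 1.1, -1.9]
gripper_width: 0.524
grasp_force: 62.1
```

>>> play_rows(
  series=[
    [[0,0.3,0],[0,0.6,0]],
    [[0,0,0],[0,0.9,0]],
    [[0,0,0],[0,0.9,0]],
    [[0,0,0],[0,0.9,0]],
    [[0,0,0],[0,0.9,0]],
    [[0,0,0],[0,0.9,0]],
    [[0,0,0],[0,0.9,0]],
    [[0,0,0],[0,0.9,0]],
  ],
)

```text
time_s: 7.47
eef_pos: [0.5055, 0.0031, 0.268]
ee_rot: [-3.124, 0.21, 0.049]
wrist_force: [-0.2, 0.6, -0.6]
gripper_width: 0.526
grasp_force: 62.1
```

>>> play_rows(
  series=[
    [[0,0,0],[0,0.9,0]],
    [[0,0,0],[0,0.9,0]],
    [[0,0,0],[0,0.9,0]],
    [[0,0,0],[0,0.9,0]],
    [[0,0,0],[0,0.9,0]],
    [[0,0,0],[0,0.9,0]],
    [[0,0,0],[0,0.9,0]],
    [[0,0,0],[0,0.9,0]],
  ],
)

```text
time_s: 8.13
eef_pos: [0.505, 0.0033, 0.2678]
ee_rot: [2.896, -0.199, 1.094]
wrist_force: [0.3, -0.4, -0.9]
gripper_width: 0.521
grasp_force: 62.1
```

```bash
python3 - <<'E'
from h import *
rel([.537,-.003,.080],-7,45)
E
```

```text
pos [0.505  0.0033 0.2678] shift [-3.32  0.12  5.41]
turn [ 0.02  0.61 -0.14] q [ 0.08 -0.38 -0.27  2.29  0.23  0.55 -2.07]
```

>>> play_rows(
  series=[
    [[-0.42,0.02,0.68],[0,0,0]],
    [[-0.42,0.02,0.68],[0,0,0]],
    [[-0.42,0.02,0.68],[0,0,0]],
    [[-0.42,0.02,0.68],[0,0,0]],
    [[-0.42,0.02,0.68],[0,0,0]],
    [[-0.42,0.02,0.68],[0,0,0]],
    [[-0.42,0.02,0.68],[0,0,0]],
    [[-0.4,0,0.6],[0,0.6,-0.14]],
  ],
)

```text
time_s: 8.8
eef_pos: [0.5266, -0.005, 0.1421]
ee_rot: [2.876, -0.192, 1.113]
wrist_force: [0.5, -0.3, -0.3]
gripper_width: 0.527
grasp_force: 62.1
```

>>> play_rows(
  series=[
    [[0,0,0],[0,0,0]],
    [[0,0,0],[0,0,0]],
    [[0,0,0],[0,0,0]],
  ],
)

```text
time_s: 9.05
eef_pos: [0.5274, -0.0052, 0.1441]
ee_rot: [2.873, -0.193, 1.117]
wrist_force: [0.1, 0.2, -0.0]
gripper_width: 0.526
grasp_force: 62.1
```

```bash
python3 - <<'E'
from h import *
rel([.537,-.003,.030],-7,45)
s=shot('scene','s3');b=shot('top','t3')
cv2.imwrite('pics/c3.png',np.hstack([cv2.resize(s['frame'][150:300,170:320],(400,400)),cv2.resize(b['frame'][140:290,170:320],(400,400))])[:,:,::-1])
E
```

```text
pos [ 0.5274 -0.0052  0.1441] shift [-2.34 -0.13  3.01]
turn [ 0.12  0.42 -0.07] q [ 0.73 -0.14 -0.89  2.38  0.7   0.18 -2.55]
```

View pics/c3.png

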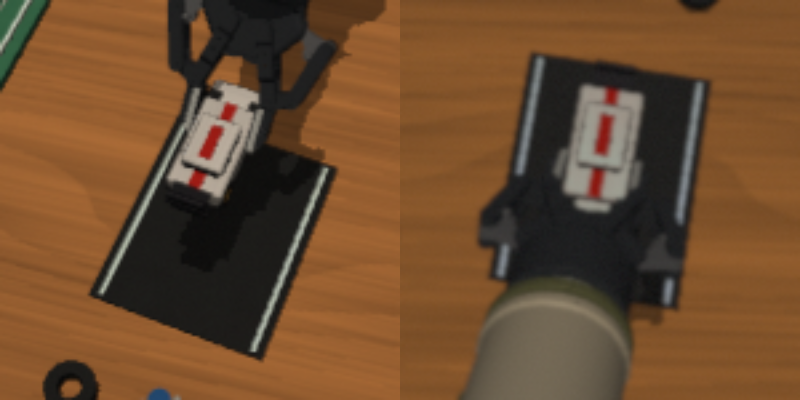

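The car is held level, roof up, nose toward the base. The arm is folded near its limits, so I'll shift outward before lowering.

>>> play_rows(
  series=[
    [[0.33,0,0.33],[0,0,0]],
    [[0.33,0,0.33],[0,0,0]],
    [[0.33,0,0.33],[0,0,0]],
    [[0.33,0,0.33],[0,0,0]],
    [[0,0,0],[0,0,0]],
    [[0,0,0],[0,0,0]],
  ],
)

```text
time_s: 9.65
eef_pos: [0.5538, -0.0101, 0.1414]
ee_rot: [2.872, -0.189, 1.107]
wrist_force: [0.2, -0.9, -1.7]
gripper_width: 0.527
grasp_force: 62.1
```

```bash
python3 - <<'E'
from h import *
rel([.582,-.01,.030],-7,45)
E
```

```text
pos [ 0.5538 -0.0101  0.1414] shift [-1.8  -0.17  3.38]
turn [ 0.15  0.47 -0.02] q [ 1.25 -0.06 -1.37  2.31  0.81  0.19 -2.6 ]
```

>>> play_rows(
  series=[
    [[0,0,0],[0.6,0,-0.6]],
    [[0,0,0],[0.6,0,-0.6]],
    [[0,0,0],[0.6,0,-0.6]],
    [[0,0,0],[0.6,0,-0.6]],
    [[0,0,0],[0.6,0,-0.6]],
    [[0,0,0],[0.6,0,-0.6]],
    [[0,0,0],[0,0,0]],
    [[0,0,0],[0,0,0]],
  ],
)

```text
time_s: 10.32
eef_pos: [0.5464, -0.0077, 0.1353]
ee_rot: [-2.938, -0.045, -1.077]
wrist_force: [0.5, 0.5, -1.2]
gripper_width: 0.523
grasp_force: 62.1
```

```bash
python3 - <<'E'
from h import *
rel([.582,-.01,.140],25,45)
E
```

```text
pos [ 0.5464 -0.0077  0.1353] shift [1.   0.11 0.65]
turn [ 2.61  0.78 -2.86] q [ 0.83 -0.05 -0.89  2.33 -0.11  0.14 -1.5 ]
```

>>> play_rows(
  series=[
    [[0.5,0,0],[0.5,0,-0.6]],
    [[0.5,0,0],[0.6,0,-0.6]],
    [[0,0,0],[0.6,0,-0.6]],
    [[0,0,0],[0.6,0,-0.6]],
    [[0,0,0],[0.6,0,-0.6]],
    [[0,0,0],[0.6,0,-0.6]],
    [[0,0,0],[0.6,0,-0.6]],
    [[0,0,0],[0.6,0,-0.6]],
  ],
)

```text
time_s: 10.98
eef_pos: [0.5521, -0.0115, 0.1394]
ee_rot: [-2.696, -0.677, -0.946]
wrist_force: [0.4, 0.4, -1.5]
gripper_width: 0.527
grasp_force: 62.1
```

>>> play_rows(
  series=[
    [[0,0,0],[0.6,0,-0.6]],
    [[0,0,0],[0.6,0,-0.6]],
    [[0,0,0],[0.6,0,-0.6]],
    [[0,0,0],[0.6,0,-0.6]],
    [[0,0,0],[0,0,0]],
    [[0,0,0],[0,0,0]],
  ],
)

```text
time_s: 11.48
eef_pos: [0.5528, -0.0122, 0.1389]
ee_rot: [-2.435, -1.069, -0.849]
wrist_force: [-0.6, 0.1, -0.7]
gripper_width: 0.525
grasp_force: 62.1
```

```bash
python3 - <<'E'
from h import *
rel([.555,-.01,.140],70,45)
print(T.from_rotvec(sensors.get_state()['ee_rot']).as_matrix().round(3))
E
```

```text
pos [ 0.5528 -0.0122  0.1389] shift [0.1  0.   0.04]
turn [ 1.87  0.64 -3.05] q [ 0.79  0.24 -0.53  2.04 -0.8   0.8   0.09]
[[ 0.536  0.752  0.384]
 [ 0.543 -0.655  0.525]
 [ 0.646 -0.073 -0.76 ]]
```

>>> play_rows(
  series=[
    [[0,0,0],[0.62,0.21,-1.0]],
    [[0,0,0],[0.62,0.21,-1.0]],
    [[0,0,0],[0.62,0.21,-1.0]],
    [[0,0,0],[0,0,0]],
    [[0,0,0],[0,0,0]],
  ],
)

```text
time_s: 11.9
eef_pos: [0.5528, -0.0115, 0.1391]
ee_rot: [-2.099, -1.458, -0.867]
wrist_force: [-1.1, 0.5, -0.4]
gripper_width: 0.523
grasp_force: 62.1
```

```bash
python3 - <<'E'
from h import *
rel([.547,-.019,.032],70,45)
E
```

```text
pos [ 0.5528 -0.0115  0.1391] shift [-2.74 -0.09  2.31]
turn [ 0.02  0.   -0.06] q [ 0.83  0.39 -0.54  1.91 -0.72  1.    0.4 ]
```

>>> play_rows(
  series=[
    [[-0.46,-0.01,0.38],[0,0,0]],
    [[-0.46,-0.01,0.38],[0,0,0]],
    [[-0.46,-0.01,0.38],[0,0,0]],
    [[-0.46,-0.02,0.39],[0,0,0]],
    [[-0.3,-0.01,0.25],[0,0,0]],
    [[-0.3,-0.01,0.25],[0,0,0]],
    [[-0.2,-0.01,0.17],[0,0,0]],
    [[-0.1,0,0.1],[0,0,0]],
  ],
)

```text
time_s: 12.57
eef_pos: [0.5472, -0.0197, 0.0321]
ee_rot: [-2.095, -1.462, -0.868]
wrist_force: [-0.6, 0.1, -0.3]
gripper_width: 0.523
grasp_force: 62.1
```

>>> play_rows(
  series=[
    [[0,0,0],[0,0,0]],
    [[0,0,0],[0,0,0]],
  ],
)

```text
time_s: 12.73
eef_pos: [0.5478, -0.0197, 0.0332]
ee_rot: [-2.095, -1.464, -0.87]
wrist_force: [0.4, 0.1, -1.2]
gripper_width: 0.526
grasp_force: 62.1
```

```bash
python3 - <<'E'
from h import *
rel([.547,-.019,.028],70,45)
s=shot('scene','s4');cv2.imwrite('pics/c4.png',cv2.resize(s['frame'][160:300,180:330],(750,600)[:2],interpolation=cv2.INTER_CUBIC)[:,:,::-1])
E
```

```text
pos [ 0.5478 -0.0197  0.0332] shift [-0.11 -0.03  0.13]
turn [ 0.02 -0.01 -0.01] q [ 0.83  0.58 -0.52  1.94 -0.71  0.85  0.55]
```

View pics/c4.png

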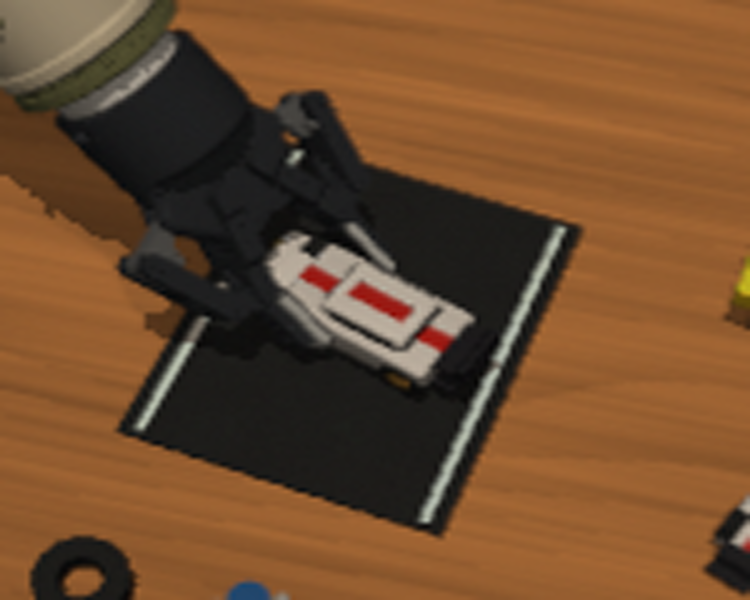

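The car is level just above the mat and well inside its edges. I'll creep down.

>>> play_rows(
  series=[
    [[-0.05,0,0.05],[0,0,0]],
    [[-0.05,0,0.05],[0,0,0]],
    [[0,0,0],[0,0,0]],
    [[0,0,0],[0,0,0]],
  ],
)

```text
time_s: 13.12
eef_pos: [0.5475, -0.0198, 0.0286]
ee_rot: [-2.094, -1.464, -0.869]
wrist_force: [-0.8, -0.7, -2.1]
gripper_width: 0.527
grasp_force: 62.1
```

>>> play_rows(
  series=[
    [[-0.03,0,0.03],[0,0,0]],
    [[0,0,0],[0,0,0]],
    [[0,0,0],[0,0,0]],
  ],
)

```text
time_s: 13.37
eef_pos: [0.5478, -0.0195, 0.0277]
ee_rot: [-2.093, -1.464, -0.87]
wrist_force: [-0.3, 1.5, 3.8]
gripper_width: 0.526
grasp_force: 62.5
```

>>> play_rows(
  series=[
    [[0,0,0],[0,0,0]],
    [[0,0,0],[0,0,0]],
    [[0,0,0],[0,0,0]],
    [[0,0,0],[0,0,0]],
    [[0,0,0],[0,0,0]],
    [[0,0,0],[0,0,0]],
    [[0,0,0],[0,0,0]],
    [[0,0,0],[0,0,0]],
  ],
  fingers=40,
)

```text
time_s: 14.03
eef_pos: [0.5475, -0.0198, 0.0273]
ee_rot: [-2.094, -1.464, -0.869]
wrist_force: [-0.6, -0.3, -0.5]
gripper_width: 0.841
grasp_force: 0.0
```

>>> play_rows(
  series=[
    [[0,0,-0.3],[0,0,0]],
    [[0,0,-0.7],[0,0,0]],
    [[0,0,-0.9],[0,0,0]],
    [[0,0,-0.9],[0,0,0]],
    [[0,0,-0.9],[0,0,0]],
    [[0,0,-0.7],[0,0,0]],
    [[0,0,-0.5],[0,0,0]],
    [[0,0,0],[0,0,0]],
  ],
)

```text
time_s: 14.7
eef_pos: [0.5121, -0.1212, 0.1332]
ee_rot: [-2.1, -1.464, -0.872]
wrist_force: [0.7, -0.4, 0.5]
gripper_width: 0.844
grasp_force: 0.0
```

>>> play_rows(
  series=[
    [[0,0,0],[0,-0.95,0]],
    [[0,0,0],[0,-0.95,0]],
    [[0,0,0],[0,-0.95,0]],
    [[0,0,0],[0,-0.95,0]],
    [[0,0,0],[0,-0.95,0]],
    [[0,0,0],[0,-0.95,0]],
    [[0,0,0],[0,-0.95,0]],
    [[0,0,0],[0,-0.85,0]],
  ],
  fingers=0,
)

```text
time_s: 15.37
eef_pos: [0.5122, -0.1166, 0.1315]
ee_rot: [2.57, 1.799, -0.002]
wrist_force: [0.2, -0.8, -0.2]
gripper_width: 0.999
grasp_force: 0.0
```

```bash
python3 - <<'E'
from h import *
rel([.552,-.005,.13],70,0)
w=shot('wrist','w5');b=shot('top','t5');s=shot('scene','s5')
cv2.imwrite('pics/c5.png',np.hstack([cv2.resize(w['frame'],(400,300)),cv2.resize(s['frame'][130:310,160:400],(400,300))])[:,:,::-1])
E
```

```text
pos [ 0.5122 -0.1166  0.1315] shift [ 3.95 -0.03  0.04]
turn [ 0.02  0.03 -0.  ] q [ 0.49  0.24 -0.39  1.85  0.11  1.07 -0.3 ]
```

View pics/c5.png

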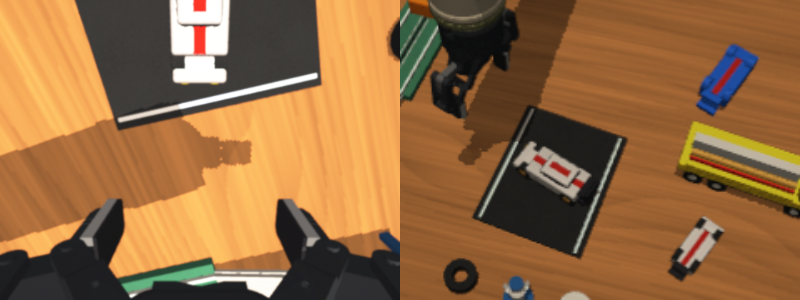

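The car stands on its wheels on the mat with the nose toward the tool's −x side and the stripe vertical, so it's aligned with the tool. I'll locate the nose edge (≈(256,106) in the wrist view) and take the car from above.

```bash
python3 - <<'E'
from h import *
w=load('w5')
n=onz(w,255.5,106,.018);n2=onz(w,254,55,.031);print(n,n2)
d=n2-n;print('dir',np.degrees(np.arctan2(d[1],d[0])))
h=np.array([np.cos(np.radians(70)),np.sin(np.radians(70)),0])
m=n+.052*h;m[2]=.034;print('mid',m)
b=load('t5')
hh=cv2.cvtColor(b['frame'],cv2.COLOR_RGB2HSV);k=cv2.inRange(hh,(0,150,60),(6,255,255))|cv2.inRange(hh,(172,150,60),(179,255,255))
ys,xs=np.nonzero(k[150:270,190:300]);pts=[onz(b,x+190,y+150,.035)[:2] for x,y in zip(xs,ys)]
P=np.array(pts);print('stripe',P.mean(0),P.min(0),P.max(0))
v=np.linalg.svd(P-P.mean(0))[2][0];print(np.degrees(np.arctan2(v[1],v[0])))
rel(m,70,0)
E
```

```text
[ 0.53504742 -0.05517028  0.018     ] [ 0.54485611 -0.02546446  0.031     ]
dir 71.72707582817914
mid [ 0.55283247 -0.00630627  0.034     ]
stripe [0.55661177 0.00332135] [ 0.54123114 -0.03190227] [0.57044655 0.04129901]
-110.42612041972315
pos [ 0.512  -0.1149  0.1307] shift [3.86 0.06 3.24]
turn [-0.   -0.03  0.03] q [ 0.49  0.24 -0.39  1.85  0.1   1.07 -0.29]
```

>>> play_rows(
  series=[
    [[0.7,0.01,0],[0,0,0]],
    [[0.9,0.01,0],[0,0,0]],
    [[0.9,0.01,0],[0,0,0]],
    [[0.8,0.01,0],[0,0,0]],
    [[0.56,0.01,0],[0,0,0]],
    [[0,0,0.6],[0,0,0]],
    [[0,0,0.8],[0,0,0]],
    [[0,0,0.8],[0,0,0]],
  ],
)

```text
time_s: 16.18
eef_pos: [0.5529, -0.0103, 0.0642]
ee_rot: [-2.574, -1.796, -0.005]
wrist_force: [-0.2, -0.5, -0.3]
gripper_width: 1.001
grasp_force: 0.0
```

>>> play_rows(
  series=[
    [[0,0,0.6],[0,0,0]],
    [[0,0,0.35],[0,0,0]],
    [[0,0,0],[0,0,0]],
    [[0,0,0],[0,0,0]],
  ],
)

```text
time_s: 16.52
eef_pos: [0.5528, -0.0099, 0.0366]
ee_rot: [-2.574, -1.797, -0.002]
wrist_force: [0.6, -0.6, 0.5]
gripper_width: 0.999
grasp_force: 0.0
```

```bash
python3 - <<'E'
from h import *
rel([.5528,-.0063,.034],70,0);print(sensors.get_state()['wrist_force'])
E
```

```text
pos [ 0.5528 -0.0099  0.0366] shift [ 0.11 -0.04  0.09]
turn [-0.01 -0.02 -0.03] q [ 0.3   0.43 -0.42  1.84  0.22  0.91 -0.58]
[ 0.57845093 -0.63606808  0.48550213]
```

>>> play_rows(
  series=[
    [[0.1,-0.04,0.08],[0,0,0]],
    [[0,0,0],[0,0,0]],
    [[0,0,0],[0,0,0]],
    [[0,0,0],[0,0,0]],
    [[0,0,0],[0,0,0]],
    [[0,0,0],[0,0,0]],
    [[0,0,0],[0,0,0]],
    [[0,0,0],[0,0,0]],
  ],
  fingers=255,
  squeeze=40,
)

```text
time_s: 17.18
eef_pos: [0.5536, -0.0058, 0.0353]
ee_rot: [2.574, 1.8, 0.004]
wrist_force: [-1.1, 0.3, 5.8]
gripper_width: 0.529
grasp_force: 40.8
```

>>> play_rows(
  series=[
    [[0,0,0],[0,0,0]],
    [[0,0,0],[0,0,0]],
    [[0,0,-0.3],[0,0,0]],
    [[0,0,-0.8],[0,0,0]],
    [[0,0,-0.9],[0,0,0]],
    [[0,0,-0.9],[0,0,0]],
    [[0,0,-0.9],[0,0,0]],
    [[0,0,-0.7],[0,0,0]],
  ],
)

```text
time_s: 17.85
eef_pos: [0.553, -0.006, 0.1721]
ee_rot: [2.574, 1.8, 0.004]
wrist_force: [1.0, 0.0, -0.6]
gripper_width: 0.528
grasp_force: 41.6
```

```bash
python3 - <<'E'
from h import *
# ramp: slide_top (.682,-.3095), yaw -4.8; target car at ramp x=.12
y=np.radians(-4.8);X=np.array([np.cos(y),np.sin(y),0]);top=np.array([.682,-.3095,0])
p=top-X*.07;p[2]=.17;print(p);rel(p,-4.8,16)
E
```

```text
[ 0.6122455  -0.30364255  0.17      ]
pos [ 0.553  -0.006   0.1721] shift [-8.64  5.26  0.06]
turn [-1.73  2.25 12.37] q [ 0.33  0.27 -0.46  1.74  0.13  1.17 -0.52]
```

>>> play_rows(
  series=[
    [[0,0,0],[0,0,0.7]],
    [[0,0,0],[0,0,0.95]],
    [[0,0,0],[0,0,0.95]],
    [[0,0,0],[0,0,0.95]],
    [[0,0,0],[0,0,0.95]],
    [[0,0,0],[0,0,0.95]],
    [[0,0,0],[0,0,0.95]],
    [[0,0,0],[0,0,0.95]],
  ],
)

```text
time_s: 18.52
eef_pos: [0.5526, -0.0061, 0.1698]
ee_rot: [-3.063, -0.694, -0.001]
wrist_force: [-0.6, 0.3, -0.8]
gripper_width: 0.529
grasp_force: 41.6
```

>>> play_rows(
  series=[
    [[0,0,0],[0,0,0.95]],
    [[0,0,0],[0,0,0.95]],
    [[0,0,0],[0,0,0.95]],
    [[0,0,0],[0,0,0.95]],
    [[0,0,0],[0,0,0.95]],
    [[0,0,0],[0,0,0.4]],
    [[0,0,0],[0,0,0]],
  ],
)

```text
time_s: 19.1
eef_pos: [0.5526, -0.006, 0.1698]
ee_rot: [-3.137, 0.142, -0.001]
wrist_force: [-0.0, -1.4, -0.4]
gripper_width: 0.528
grasp_force: 41.6
```

```bash
python3 - <<'E'
from h import *
rel([.6136,-.3038,.17],-4.8,0)
E
```

```text
pos [ 0.5526 -0.006   0.1698] shift [ 2.92  9.7  -0.02]
turn [-0.01 -0.01 -0.07] q [ 0.19  0.25 -0.3   1.75  0.08  1.16 -1.79]
```

>>> play_rows(
  series=[
    [[0.2,0.6,0],[0,0,0]],
    [[0.25,0.9,0],[0,0,0]],
    [[0.3,0.95,0],[0,0,0]],
    [[0.3,0.95,0],[0,0,0]],
    [[0.3,0.95,0],[0,0,0]],
    [[0.3,0.95,0],[0,0,0]],
    [[0.3,0.95,0],[0,0,0]],
    [[0.3,0.95,0],[0,0,0]],
  ],
)

```text
time_s: 19.77
eef_pos: [0.6008, -0.2286, 0.1695]
ee_rot: [-3.137, 0.136, -0.001]
wrist_force: [1.1, 0.6, -0.4]
gripper_width: 0.524
grasp_force: 41.6
```

>>> play_rows(
  series=[
    [[0.3,0.95,0],[0,0,0]],
    [[0.25,0.9,0],[0,0,0]],
    [[0.1,0.6,0],[0,0,-0.07]],
    [[0,0,0],[0,0.9,0]],
    [[0,0,0],[0,0.9,0]],
    [[0,0,0],[0,0.87,0]],
    [[0,0,0],[0,0,0]],
    [[0,0,0],[0,0,0]],
  ],
)

```text
time_s: 20.43
eef_pos: [0.6124, -0.3026, 0.1693]
ee_rot: [3.099, -0.127, 0.433]
wrist_force: [0.2, -0.5, 0.3]
gripper_width: 0.528
grasp_force: 41.6
```

```bash
python3 - <<'E'
from h import *
y=np.radians(-4.8);X=np.array([np.cos(y),np.sin(y),0]);top=np.array([.682,-.3095,0])
p=top-X*.0684;p[2]=.115;print(p);rel(p,-4.8,16)
p[2]=.086;rel(p)
w=shot('wrist','w6');
# predicted kerb-top corners at the slide bottom / track end centre line
Y=np.array([-X[1],X[0],0])
for x,z in[(-.02,.012),(-.17,.034)]:
  print([proj(w,top+X*(x-.19)+Y*s*.032+[0,0,z])[0].round() for s in(1,-1)])
b=shot('top','t6')
cv2.imwrite('pics/c6.png',np.hstack([cv2.resize(w['frame'],(400,300)),cv2.resize(b['frame'][130:340,300:440],(400,600))[:300]if 0 else cv2.resize(b['frame'][130:340,260:512],(400,300))])[:,:,::-1])
E
```

```text
[ 0.61383989 -0.30377644  0.115     ]
pos [ 0.6124 -0.3026  0.1693] shift [-0.45  0.04  1.75]
turn [-0.02  0.02  0.02] q [ 0.6   0.36 -0.19  1.63 -0.03  0.9  -1.21]
pos [ 0.6124 -0.3026  0.1693] shift [-0.71  0.04  2.68]
[array([222., 384.]), array([293., 384.])]
[array([218., 583.]), array([296., 583.])]
```

View pics/c6.png

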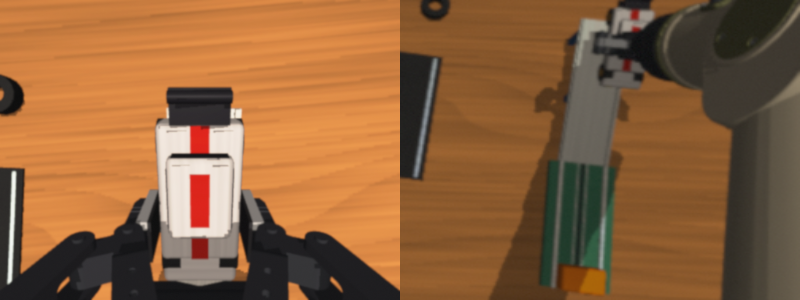

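The wrist view shows the car square in the jaws with the tail up-slope. The top view puts the slide's upper left corner at ≈(580,18) in the picture, which agrees with the first measurement. I'll refine the slide's centre line by mask before lowering.

```bash
python3 - <<'E'
from h import *
y=np.radians(-4.8);X=np.array([np.cos(y),np.sin(y)]);Y=np.array([-X[1],X[0]]);O=np.array([.682,-.3095])-.19*X
for f,name in(('t0','top'),('s0','scene')):
    c=load(f);h=cv2.cvtColor(c['frame'],cv2.COLOR_RGB2HSV)
    m=((h[...,1]<60)&(h[...,2]>90)).astype(np.uint8)*255
    roi=np.zeros_like(m)
    cor=proj(c,[[*(O+X*a+Y*b),.012+max(0,a+.02)*.2867+.005] for a,b in((0,.045),(.2,.045),(.2,-.045),(0,-.045))]).astype(np.int32)
    cv2.fillPoly(roi,[cor],255)
    cn=max(cv2.findContours(m&roi,0,1)[0],key=cv2.contourArea)[:,0]
    # iterate height per pixel along slope
    W=[]
    for u,v in cn:
        z=.05
        for _ in range(6):
            p=onz(c,u,v,z);a=(p[:2]-O)@X;z=.017+(a+.02)*.2867
        W.append([a,(p[:2]-O)@Y])
    W=np.array(W)
    for lo,hi in((.02,.06),(.08,.12),(.14,.18)):
        k=W[(W[:,0]>lo)&(W[:,0]<hi)];l=k[k[:,1]>0,1];r=k[k[:,1]<0,1]
        print(name,lo,'edges',np.median(l).round(4),np.median(r).round(4),'centre',((np.median(l)+np.median(r))/2).round(4))
    print('x max',W[:,0].max())
E
```

```text
top 0.02 edges 0.0343 -0.0306 centre 0.0018
top 0.08 edges 0.0336 -0.0315 centre 0.0011
top 0.14 edges 0.0329 -0.0323 centre 0.0003
x max 0.18982613216608757
scene 0.02 edges 0.0367 -0.0292 centre 0.0037
scene 0.08 edges 0.0361 -0.0301 centre 0.003
scene 0.14 edges 0.0351 -0.0305 centre 0.0023
x max 0.19483830695066215
```

```bash
python3 - <<'E'
from h import *
rel([.6139,-.3022,.098],-5.5,16);rel([.6139,-.3022,.086])
E
```

```text
pos [ 0.6145 -0.302   0.1698] shift [-0.68  0.01  2.3 ]
turn [-0.05  0.    0.14] q [ 0.59  0.36 -0.2   1.63 -0.03  0.9  -1.21]
pos [ 0.6145 -0.302   0.1698] shift [-0.79  0.01  2.68]
```

>>> play_rows(
  series=[
    [[-0.15,0,0.5],[-0.05,0,0.14]],
    [[-0.15,0,0.5],[0,0,0]],
    [[-0.15,0,0.5],[0,0,0]],
    [[-0.1,0,0.35],[0,0,0]],
    [[-0.08,0,0.25],[0,0,0]],
    [[-0.05,0,0.2],[0,0,0]],
    [[0,0,0],[0,0,0]],
    [[0,0,0],[0,0,0]],
  ],
)

```text
time_s: 21.2
eef_pos: [0.6136, -0.3021, 0.0974]
ee_rot: [3.094, -0.15, 0.437]
wrist_force: [-0.3, 1.2, 0.1]
gripper_width: 0.521
grasp_force: 41.6
```

```bash
python3 - <<'E'
from h import *
rel([.6139,-.3022,.086],-5.5,16)
print(sensors.get_state()['wrist_force'],sensors.get_state()['grasp_force'])
E
```

```text
pos [ 0.6136 -0.3021  0.0974] shift [-0.1   0.    0.37]
turn [-0.   -0.01 -0.01] q [ 0.59  0.43 -0.19  1.7  -0.02  0.76 -1.23]
[-0.26979835  1.2012844   0.14963604] 41.64078712463379
```

>>> play_rows(
  series=[
    [[-0.04,0,0.14],[0,0,0]],
    [[-0.03,0,0.1],[0,0,0]],
    [[0,0,0],[0,0,0]],
    [[0,0,0],[0,0,0]],
  ],
)

```text
time_s: 21.53
eef_pos: [0.6132, -0.3021, 0.0896]
ee_rot: [3.094, -0.151, 0.436]
wrist_force: [-0.0, 0.3, -0.9]
gripper_width: 0.529
grasp_force: 41.6
```

>>> play_rows(
  series=[
    [[-0.01,0,0.05],[0,0,0]],
    [[0,0,0],[0,0,0]],
    [[0,0,0],[0,0,0]],
  ],
)

```text
time_s: 21.78
eef_pos: [0.6134, -0.3021, 0.0881]
ee_rot: [3.094, -0.15, 0.437]
wrist_force: [-0.8, -1.0, -1.5]
gripper_width: 0.528
grasp_force: 41.6
```

>>> play_rows(
  series=[
    [[-0.01,0,0.05],[0,0,0]],
    [[0,0,0],[0,0,0]],
    [[0,0,0],[0,0,0]],
  ],
)

```text
time_s: 22.03
eef_pos: [0.6134, -0.3021, 0.0864]
ee_rot: [3.094, -0.151, 0.436]
wrist_force: [-0.2, 0.1, -1.3]
gripper_width: 0.524
grasp_force: 41.6
```

>>> play_rows(
  series=[
    [[-0.01,0,0.04],[0,0,0]],
    [[0,0,0],[0,0,0]],
    [[0,0,0],[0,0,0]],
  ],
)

```text
time_s: 22.28
eef_pos: [0.6137, -0.3022, 0.0855]
ee_rot: [3.094, -0.15, 0.437]
wrist_force: [-0.6, 0.5, 0.9]
gripper_width: 0.522
grasp_force: 41.8
```

>>> play_rows(
  series=[
    [[-0.01,0,0.04],[0,0,0]],
    [[0,0,0],[0,0,0]],
    [[0,0,0],[0,0,0]],
  ],
)

```text
time_s: 22.53
eef_pos: [0.6146, -0.3023, 0.0857]
ee_rot: [3.093, -0.15, 0.44]
wrist_force: [-2.3, 1.2, 8.1]
gripper_width: 0.525
grasp_force: 42.7
```

Wheels are on the slide (8 N contact). Releasing.

>>> play_rows(
  series=[
    [[0,0,0],[0,0,0]],
    [[0,0,0],[0,0,0]],
    [[0,0,0],[0,0,0]],
    [[0,0,0],[0,0,0]],
    [[0,0,0],[0,0,0]],
    [[0,0,0],[0,0,0]],
    [[0,0,0],[0,0,0]],
    [[0,0,0],[0,0,0]],
  ],
  fingers=0,
)

```text
time_s: 23.2
eef_pos: [0.6136, -0.3021, 0.084]
ee_rot: [3.094, -0.15, 0.436]
wrist_force: [-0.6, -0.0, 0.8]
gripper_width: 0.996
grasp_force: 0.0
```

>>> play_rows(
  series=[
    [[0,0,0],[0,0,0]],
    [[0,0,0],[0,0,0]],
    [[0,0,0],[0,0,0]],
    [[0,0,0],[0,0,0]],
    [[0,0,0],[0,0,0]],
    [[0,0,0],[0,0,0]],
    [[0,0,0],[0,0,0]],
    [[0,0,0],[0,0,0]],
  ],
)

```text
time_s: 23.87
eef_pos: [0.6136, -0.3021, 0.084]
ee_rot: [3.094, -0.15, 0.436]
wrist_force: [-1.0, 0.3, -0.0]
gripper_width: 1.002
grasp_force: 0.0
```

>>> play_rows(
  series=[
    [[0,0,-0.5],[0,0,0]],
    [[0,0,-0.9],[0,0,0]],
    [[0,0,-0.9],[0,0,0]],
    [[0,0,-0.9],[0,0,0]],
    [[0,0,-0.5],[0,0,0]],
    [[0,0,0],[0,0,0]],
    [[0,0,0],[0,0,0]],
    [[0,0,0],[0,0,0]],
  ],
)

```text
time_s: 24.53
eef_pos: [0.5826, -0.299, 0.1905]
ee_rot: [3.094, -0.151, 0.436]
wrist_force: [-0.1, -0.2, -0.4]
gripper_width: 1.0
grasp_force: 0.0
```

```bash
python3 - <<'E'
from h import *
y=np.radians(-5.2);X=np.array([np.cos(y),np.sin(y)]);Y=np.array([-X[1],X[0]]);O=np.array([.3074,-.2788])+.1875*X
for i in range(2):
  for n in('scene','top'):
    c=shot(n,f'{n}7{i}')
    h=cv2.cvtColor(c['frame'],cv2.COLOR_RGB2HSV);k=cv2.inRange(h,(0,140,70),(5,255,255))|cv2.inRange(h,(172,140,70),(179,255,255))
    ys,xs=np.nonzero(k);P=np.array([onz(c,u,v,.032)[:2]-O for u,v in zip(xs,ys)]);A=np.c_[P@X,P@Y]
    A=A[(abs(A[:,1])<.035)&(A[:,0]>-.2)&(A[:,0]<.25)]
    print(n,len(A),A.min(0).round(4),A.max(0).round(4),A.mean(0).round(4)) if len(A) else print(n,'none')
E
```

```text
scene 55 [-0.1518 -0.0072] [-0.0746  0.0074] [-1.143e-01 -1.000e-04]
top 96 [-0.1448 -0.0033] [-0.0666  0.0063] [-0.1088  0.0015]
scene 55 [-0.1518 -0.0072] [-0.0746  0.0074] [-1.143e-01 -1.000e-04]
top 91 [-0.1448 -0.0033] [-0.0666  0.0063] [-0.1086  0.0015]
```

```bash
python3 -c "
from rig import bot;print(bot.close_job())"
```

```text
the job is handed in; nothing more can be done
None
```

I handed in the job at about 25 s. The car came off the rail, stood released on the mat, then ran down the slide. By camera it was at rest nose-on at the orange bumper (about ramp x −0.12 m), with the arm clear. The judge gave no verdict, and I did not re-measure the three bystanders.

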